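# Tare the balance that carries the beaker

## Robot

A 6-joint arm with a two-finger parallel gripper is mounted at the origin on a cart in front of the work surface, level with it; the furniture and walls round the work are solid. World frame = base frame: x ahead of the robot, y to its left, z up, the work surface at z = 0. Lengths are in m, angles in degrees, forces in N, time in s.
With the tool pointing down it reaches from about 0.3 to 0.875 m from the base axis. Payload 4.2 kg.
Tool frame: the origin (TCP) lies midway between the tips of the shut fingers; the grasp point (between the pads) lies 19 mm behind it (ctrl.pinch_z is the distance from the TCP to the grasp point, in m); z points along the fingers, y is the line along which they close (so a half turn about z gives the same grasp; the last joint's range is limited). The gripper opens to 85 mm and grips with 20 to 120 N. Pads are 22 mm wide; open, the fingers measure 114 mm over their backs; the gripper's body (76 mm by 85 mm) begins 54 mm behind the grasp point. The pads swing forward as they close: fully open they stand 13 mm farther back than shut.
Start: joints at [-78.381, 18.312, 89.639, -0, 72.044, -1.146], TCP at [0.127, -0.561, 0.197] pointing down, gripper open.
Joint ranges: [-177.97, 177.97], [-48.28, 115.42], [12.27, 149.76], [-77.06, 257.06], [2.81, 150.46], [-146.56, 146.56]. Speed limits (degrees/s): [147.25, 147.25, 180, 180, 180, 180].

## Interface

Orientations are given as a 3x3 rotation matrix whose columns are the frame's x, y, z axes.
In Python, from bench import ctrl gives the robot as it stands.
- The arm moves only by the tool play_rows, never from a script. Its argument "steps" is a list of rows, each a list of 4 numbers: the shift along the tool's x, y, z in units of 30 mm (1.0 is 30 mm), then the turn about the tool's z in units of 8 degrees (1.0 is 8 degrees). In form: [[tx, ty, tz, twist], ...]. A call has 1 to 12 rows; each row shifts and turns the commanded pose from where the row before left it, along the tool's axes as they then stand; what a row does not reach is not made up. A row lasts 1/10 s, in which the tool goes at most 50 mm and 8.59 degrees, less where a joint would pass 70% of its speed; a pose out of reach is approached as far as the arm can. A call is refused whole if a number of a shift passes 1 or a number of a turn 1, either way. A call with a gripper value outside its range is refused whole. "jaw" is the finger opening in mm, from 0 to 85.4, set as the call begins (left out, the last holds). The fingers move at their own pace and stop on an object; "newtons" is the grip in N (left out, the last holds). Time passes only in rows, so rows that do not move let the fingers close. It gives the time, the measured TCP pose, the force, the opening and the grip force at its end, in the units of the state.
- ctrl.observe(): the state, without advancing time (a new reading comes with each control period).
- ctrl.capture(name): name is "scene" or "side" or "wrist"; returns a dict with "frame" (400x640x3 uint8, blue, green, red), "depth" (400x640 float32, m along the optical axis (not along the pixel's ray), 0 where there is no reading), "vfov" (degrees; the focal length in pixels is half the picture's height over the tangent of half this angle, whatever the lens; pixels are square), "cx", "cy" (the principal point, pixels), "rvec" (rotation vector, rad) and "tvec" (3), from world to camera coordinates, as OpenCV has them. Camera axes: x right, y down, z forward; pixel columns grow to the right and rows downward; lengths in m; the calibration is good to about 2 mm. A picture is of the moment at which its call begins.
- ctrl.sign_off(): hands the job in; it is judged then, once.
The state is a dict: "clock": time; "joints": joint angles; "joint_vel": joint speeds; "joint_torque": joint torques, N m; "position": TCP position; "tool_rot": TCP orientation; "contact_force": force on the tool from outside, world axes, zero at the start; "torque": the same for the moment, N m; "opening": opening from 0.0 (shut) to 1.0 (fully open); "grip_force": force on a finger pad.
Only numpy, scipy, OpenCV 4.12 (cv2) and the standard library are available. Lean on these libraries where they do the work, as an engineer would, in place of code of your own. Each camera call takes 0.05 s, during which the arm holds its last target. There are 200 camera calls.

## Task

Tare the balance on which the open glass beaker stands: with closed fingertips press its oblong bar key gently, keep it down for two seconds, then let it come up and withdraw. Do not press any other key, and do not touch or move the beaker, the things on the other two pans, or the spoon and tape roll lying about.

Things in the scene. Friction and masses are not known exactly. Their poses are not given: they have to be found in the camera images.
- balance_1: one of three identical low balances, fixed: white case 210 (x) by 130 (y), top 40 mm above the bench. Origin: centre of its underside; x points from its keys to its pan (away from the robot but for yaw), y left, z up. Steel pan 110 across, top 51 mm above the bench, centred at x +42, y 0. Flat display at x -42. Two grey keys at the front, x -80: bar key at y +30, round key at y -37.
- pan_1 (a point): centre of the top of the pan of balance_1
- bar_key_1_top (a point): centre of the top face of the bar key of balance_1: an oblong key, 14 mm (x) by 34 mm (y), whose top stands 48 mm above the bench, 8 mm above the case, when up; axes as the balance's
- bar_key_1 (a joint): travel of the bar key of balance_1 in m: 0 up, 0.005 fully down. Sprung straight up: it starts to move at 1 N, is fully down at 5 N, and counts as pressed beyond 0.0025 (3 N)
- round_key_1_top (a point): centre of the top face of the round key of balance_1, 16 mm across, as high as the bar key; not to be pressed
- round_key_1 (a joint): travel of the round key of balance_1 in m: 0 up, 0.005 fully down, sprung like the bar key
- balance_2: one of three identical low balances, fixed: white case 210 (x) by 130 (y), top 40 mm above the bench. Origin: centre of its underside; x points from its keys to its pan (away from the robot but for yaw), y left, z up. Steel pan 110 across, top 51 mm above the bench, centred at x +42, y 0. Flat display at x -42. Two grey keys at the front, x -80: bar key at y +30, round key at y -37.
- pan_2 (a point): centre of the top of the pan of balance_2
- bar_key_2_top (a point): centre of the top face of the bar key of balance_2: an oblong key, 14 mm (x) by 34 mm (y), whose top stands 48 mm above the bench, 8 mm above the case, when up; axes as the balance's
- bar_key_2 (a joint): travel of the bar key of balance_2 in m: 0 up, 0.005 fully down. Sprung straight up: it starts to move at 1 N, is fully down at 5 N, and counts as pressed beyond 0.0025 (3 N)
- round_key_2_top (a point): centre of the top face of the round key of balance_2, 16 mm across, as high as the bar key; not to be pressed
- round_key_2 (a joint): travel of the round key of balance_2 in m: 0 up, 0.005 fully down, sprung like the bar key
- balance_3: one of three identical low balances, fixed: white case 210 (x) by 130 (y), top 40 mm above the bench. Origin: centre of its underside; x points from its keys to its pan (away from the robot but for yaw), y left, z up. Steel pan 110 across, top 51 mm above the bench, centred at x +42, y 0. Flat display at x -42. Two grey keys at the front, x -80: bar key at y +30, round key at y -37.
- pan_3 (a point): centre of the top of the pan of balance_3
- bar_key_3_top (a point): centre of the top face of the bar key of balance_3: an oblong key, 14 mm (x) by 34 mm (y), whose top stands 48 mm above the bench, 8 mm above the case, when up; axes as the balance's
- bar_key_3 (a joint): travel of the bar key of balance_3 in m: 0 up, 0.005 fully down. Sprung straight up: it starts to move at 1 N, is fully down at 5 N, and counts as pressed beyond 0.0025 (3 N)
- round_key_3_top (a point): centre of the top face of the round key of balance_3, 16 mm across, as high as the bar key; not to be pressed
- round_key_3 (a joint): travel of the round key of balance_3 in m: 0 up, 0.005 fully down, sprung like the bar key
- beaker: clear glass beaker, open, 58 mm across, 78 mm tall, a little powder in it; stands loose on the pan of one of the balances, within 10 mm of the pan's centre. Origin: centre of its underside, z up
- jar: screw-lid sample jar, 63 mm across, 72 mm tall, loose on the pan of another balance. Origin: centre of its underside
- bottle: brown reagent bottle with a screw cap, 43 mm across, 88 mm tall, loose on the pan of the remaining balance. Origin: centre of its underside
- spoon: black spoon, 151 mm long (along its y), 34 mm wide, 9 mm high, lying loose on the bench at the left front. Origin: centre of its underside
- tape: tape roll, 96 mm across, 25 mm high, lying loose at the right front. Origin: centre of its underside
Things that resemble listed ones, but are neither listed nor needed, are in the scene too. Of the things that look like the jar, the largest one is meant.

How it is judged (in metres and radians):
On the way, in this order (a step that is already met when the one before it is completed fails the run):
1. the bar key of the balance that carries the beaker is kept down (for at least 1.5 s) (((value of joint bar_key_1 above 0.0025 m and horizontal distance between beaker and pan_1 below 0.04 m) or (value of joint bar_key_2 above 0.0025 m and horizontal distance between beaker and pan_2 below 0.04 m) or (value of joint bar_key_3 above 0.0025 m and horizontal distance between beaker and pan_3 below 0.04 m))), for 1.5 s.
2. the key is let go and comes up again (value of joint each of bar_key_1, bar_key_2, bar_key_3 below 0.001 m), for 0.2 s.
At the end, for the whole second after the job is handed in: All six keys are up (within 1 mm); beaker, jar and bottle stand upright and at rest on their pans and, like the spoon and tape roll, within 10 mm of where they were at the start (all of step 2 and value of joint each of round_key_1, round_key_2, round_key_3 below 0.001 m and (horizontal distance between beaker and pan_1 below 0.04 m or horizontal distance between beaker and pan_2 below 0.04 m or horizontal distance between beaker and pan_3 below 0.04 m) and distance of each of beaker, jar, bottle, spoon, tape from where it was at the start of the episode below 0.01 m and angle between each of beaker, jar, bottle's own z axis and vertical below 0.1 rad and linear speed of each of beaker, jar, bottle, spoon, tape below 0.02 m/s); the robot touches nothing.
It fails at once if the bar key of a balance that does not carry the beaker is pressed (over 2 mm) ((value of joint bar_key_1 above 0.002 m and not (horizontal distance between beaker and pan_1 below 0.04 m)) or (value of joint bar_key_2 above 0.002 m and not (horizontal distance between beaker and pan_2 below 0.04 m)) or (value of joint bar_key_3 above 0.002 m and not (horizontal distance between beaker and pan_3 below 0.04 m))).
It fails at once if a round key is pressed (over 2 mm) (value of joint any of round_key_1, round_key_2, round_key_3 above 0.002 m).
It fails at once if a balance or its key is pressed with more than 20 N (contact force between any of the fingers, the arm and balance_1 above 20 N or contact force between any of the fingers, the arm and balance_2 above 20 N or contact force between any of the fingers, the arm and balance_3 above 20 N).
It fails at once if the beaker, jar, bottle, spoon or tape roll is touched with more than 1 N (contact force between any of the fingers, the arm and beaker above 1 N or contact force between any of the fingers, the arm and jar above 1 N or contact force between any of the fingers, the arm and bottle above 1 N or contact force between any of the fingers, the arm and spoon above 1 N or contact force between any of the fingers, the arm and tape above 1 N).
It fails at once if the beaker, jar, bottle, spoon or tape roll is moved or lifted more than 10 mm (distance of any of beaker, jar, bottle, spoon, tape from where it was at the start of the episode above 0.01 m).
It also fails if it takes over 32 s, if anything falls off the work surface, if the arm or the gripper's body presses on something with over 40 N, if the wrist force passes 120 N, or if a joint passes its speed limit or range.

## Working session

There is one attempt and no reset: what is moved stays moved. The work goes in short steps, Python scripts to look and compute and a tool call to move; the robot and the scene stay as the last step left them, time stands still between calls to the robot, and variables do not carry over. Pictures are saved under pics/ and viewed, at most 10 in all, crops included, and the job is handed in when it is done.

Besides the shell and the picture viewer there is one more tool, called after "Emit:" by a JSON object that holds its "method" and its "body", one argument or row to a line. play_rows: Moves the arm, as the interface text tells. Its arguments: {"type":"object","properties":{"steps":{"type":"array","items":{"type":"array","items":{"type":"number"}}},"jaw":{"type":"number"},"newtons":{"type":"number"}},"required":["steps"]}

```bash
mkdir -p pics; cat > h.py <<'E'
import numpy as np,cv2
from bench import ctrl
def cap(n,f):
    d=ctrl.capture(n); cv2.imwrite(f'pics/{f}.png',d['frame']); np.save(f'pics/{f}.npy',d,allow_pickle=True); return d
def load(f): return np.load(f'pics/{f}.npy',allow_pickle=True).item()
def world(d,u,v,z=None):
    f=200/np.tan(np.radians(d['vfov'])/2); R=cv2.Rodrigues(np.array(d['rvec'],float))[0]; t=np.array(d['tvec'],float).ravel()
    r=np.array([(u-d['cx'])/f,(v-d['cy'])/f,1.]); c=-R.T@t; r=R.T@r
    k=d['depth'][int(round(v)),int(round(u))] if z is None else (z-c[2])/r[2]
    return c+k*r
E
python3 - <<'E'
from h import *
a=cap('scene','sc');b=cap('side','si')
print(ctrl.observe()['tool_rot'])
E
```

```text
[[ 9.75280026e-01  2.20972314e-01 -3.28014117e-04]
 [ 2.20972556e-01 -9.75278768e-01  1.56671201e-03]
 [ 2.62947744e-05 -1.60046505e-03 -9.99998719e-01]]
```

View pics/sc.png

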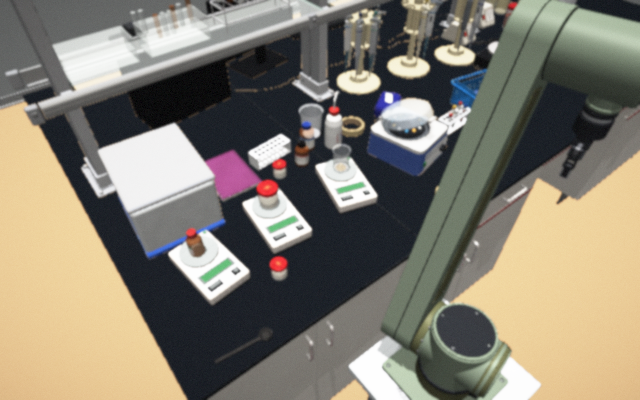

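View pics/si.png

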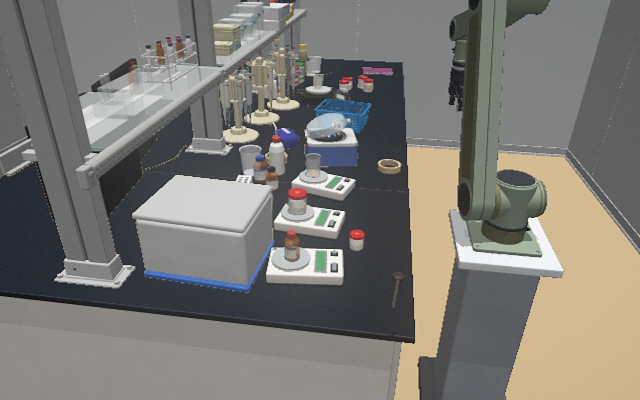

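The scene view shows three low balances: bottle (~205,265), jar (~277,218) and beaker (~345,183). There is a free-standing beaker look-alike at (311,120), a blue mixer-like device at (407,145), and small jars at (279,267) and (280,168). I choose the balance at (345,183), with keys at about (345,200) and (363,197), and check it in a close crop.

```bash
python3 - <<'E'
from h import *
a=load('sc');b=load('si')
c1=cv2.resize(a['frame'][140:220,305:385],None,fx=7,fy=7,interpolation=cv2.INTER_CUBIC)[:, :]
c2=cv2.resize(b['frame'][150:210,285:365],None,fx=5,fy=5,interpolation=cv2.INTER_CUBIC)
cv2.imwrite('pics/c1.png',c1);cv2.imwrite('pics/c2.png',c2)
for n,u,v in [('A',205,275),('B',279,233),('C',352,189),('blue',407,125),('blue2',407,110)]: print(n,world(a,u,v))
for n,u,v in [('tape',389,162),('blue',330,120),('box',200,190)]: print(n,world(b,u,v))
E
```

```text
A [0.55513039 0.31374205 0.04155171]
B [0.55340497 0.0744706  0.04328776]
C [ 0.56258277 -0.21359284  0.04210743]
blue [ 0.58123147 -0.45479609  0.17064005]
blue2 [ 0.6244331  -0.49631748  0.18772046]
tape [ 0.37108002 -0.49196214  0.01651697]
blue [ 0.62340784 -0.46789909  0.19288399]
box [0.90299214 0.23822555 0.21064516]
```

View pics/c1.png

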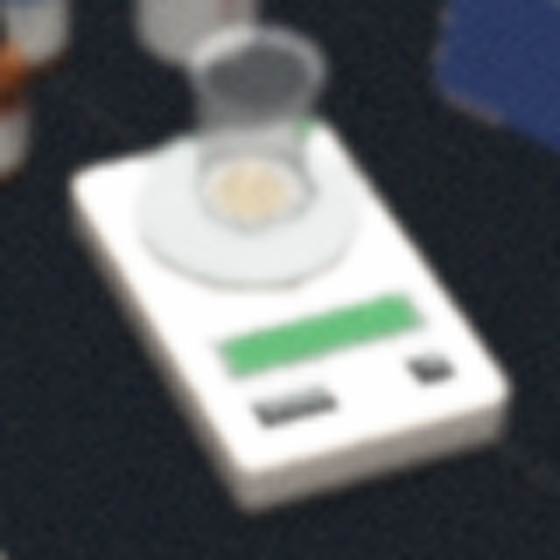

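View pics/c2.png

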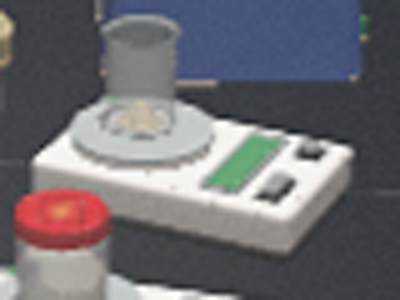

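The crop shows the open beaker with powder on this pan. The bar key is at crop (296,400) and the round key at (433,366), and the side crop agrees with (276,184) and (312,147).

```bash
python3 - <<'E'
from h import *
a=load('sc');b=load('si')
p=world(a,305+296/7-.4,140+397/7-.4,.048);q=world(a,305+433/7-.4,140+363/7-.4,.048)
print(p,q,world(b,285+276/5-.4,150+182/5-.4,.048),world(b,285+312/5-.4,150+146/5-.4,.048))
y=p-q;print('yaw',np.degrees(np.arctan2(-y[0],y[1])),np.linalg.norm(y))
s=ctrl.observe();R=np.array(s['tool_rot'])
print((R.T@(p-s['position']))/.03, s['clock'])
E
```

```text
[ 0.54325436 -0.17513039  0.048     ] [ 0.52184929 -0.23753253  0.048     ] [ 0.54674686 -0.17272236  0.048     ] [ 0.52639443 -0.23658793  0.048     ]
yaw -18.93290845834152 0.06597123585777147
[16.37058678 -9.44733147  4.95118723] 0.1
```

Emit:
{"method": "play_rows", "body": {
  "steps": [
    [0,0,-0.8,0],
    [0.8,-0.46,-0.2,0],
    [0.8,-0.46,0,0],
    [0.8,-0.46,0,0],
    [0.8,-0.46,0,0],
    [0.8,-0.46,0,0],
    [0.8,-0.46,0,0],
    [0.8,-0.46,0,0],
    [0.8,-0.46,0,0],
    [0.8,-0.46,0,0],
    [0.8,-0.46,0,0],
    [0.8,-0.46,0,0]
  ],
  "jaw": 0
}}

```text
clock: 1.3
position: [0.3515, -0.3534, 0.2265]
tool_rot: [[0.975, 0.221, -0.001], [0.221, -0.975, 0.0], [-0.0, -0.001, -1.0]]
contact_force: [0.1, -0.5, 0.7]
opening: 0.001
grip_force: 0.0
```

Emit:
{"method": "play_rows", "body": {
  "steps": [
    [0.8,-0.46,0,0],
    [0.8,-0.46,0,0],
    [0.8,-0.46,0.5,0],
    [0.8,-0.46,0.5,0],
    [0.8,-0.46,0.5,0],
    [0.8,-0.46,0.5,0],
    [0,0,0,1],
    [0,0,0,1],
    [0,0,0,1],
    [0,0,0,1],
    [0,0,0,0],
    [0,0,0,0]
  ]
}}

```text
clock: 2.5
position: [0.4729, -0.2417, 0.1665]
tool_rot: [[0.945, -0.327, -0.001], [-0.327, -0.945, 0.0], [-0.001, -0.0, -1.0]]
contact_force: [-0.3, 1.3, 0.6]
opening: -0.001
grip_force: 0.0
```

```bash
python3 - <<'E'
from h import *
d=cap('wrist','w1')
s=ctrl.observe();print(s['position'],s['tool_rot'],s['clock'],s['opening'],s['contact_force'])
E
```

```text
[ 0.47296514 -0.24182453  0.16661124] [[ 9.44935922e-01 -3.27255140e-01 -4.20477643e-04]
 [-3.27255107e-01 -9.44936016e-01  1.47570683e-04]
 [-4.45617733e-04 -1.84138332e-06 -9.99999901e-01]] 2.55 0.000787527168481659 [ 0.26106209  0.72033819 -0.74554493]
```

View pics/w1.png

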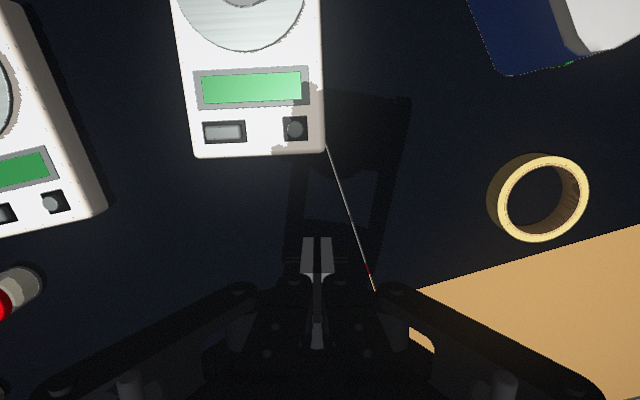

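The wrist view shows the beaker's balance ahead: bar key at (223,132), round key at (295,129), fingertips at (317,240).

```bash
python3 - <<'E'
from h import *
d=load('w1');p=world(d,223.5,132,.048);q=world(d,295,128.5,.048)
print(p,q,world(d,223,132),world(d,295,129))
s=ctrl.observe();R=np.array(s['tool_rot']);print((R.T@(p-s['position']))/.03)
y=p-q;print('yaw',np.degrees(np.arctan2(-y[0],y[1])),np.linalg.norm(y))
E
```

```text
[ 0.54424099 -0.17573761  0.048     ] [ 0.52579537 -0.23899323  0.048     ] [ 0.54439344 -0.17524937  0.04782495] [ 0.52533937 -0.23877647  0.04730527]
[ 1.52588949 -2.85910267  3.95303361]
yaw -16.25691572870502 0.06589016743728587
```

Emit:
{"method": "play_rows", "body": {
  "steps": [
    [0.38,-0.71,0.3,0],
    [0.38,-0.72,0.3,0],
    [0.38,-0.72,0.3,0],
    [0.38,-0.71,0.3,0],
    [0,0,0.6,0],
    [0,0,0.6,0],
    [0,0,0.6,0],
    [0,0,0.4,0],
    [0,0,0.2,0],
    [0,0,0,0],
    [0,0,0,0],
    [0,0,0,0]
  ]
}}

```text
clock: 3.75
position: [0.5451, -0.1762, 0.0597]
tool_rot: [[0.944, -0.329, 0.002], [-0.329, -0.944, -0.001], [0.002, 0.0, -1.0]]
contact_force: [0.0, 0.7, -0.3]
opening: -0.001
grip_force: 0.0
```

```bash
python3 - <<'E'
from h import *
d=cap('wrist','w2')
s=ctrl.observe();print(s['position'],s['clock'],s['contact_force'])
E
```

```text
[ 0.54503276 -0.17610076  0.05967042] 3.8 [-0.13850608 -0.65528287 -0.15669192]
```

View pics/w2.png

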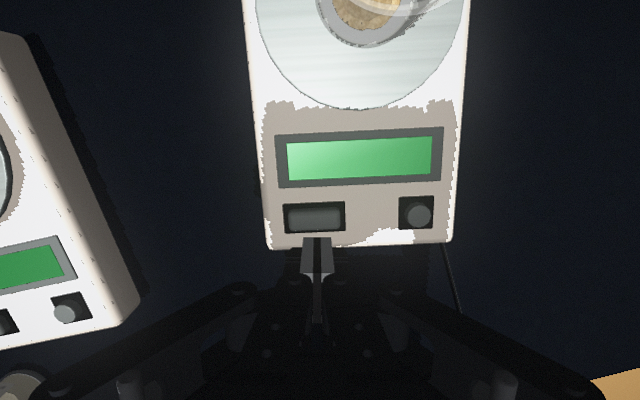

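The bar key is at (315,217), almost under the fingertips at (317,240). The fingertips sit about 12 mm higher, which accounts for the offset.

```bash
python3 - <<'E'
from h import *
d=load('w2');p=world(d,315,217,.048)
s=ctrl.observe();R=np.array(s['tool_rot']);print(p,world(d,315,217),(R.T@(p-s['position']))*1000)
print(cv2.projectPoints(np.array([s['position']]),np.array(d['rvec'],float),np.array(d['tvec'],float),np.array([[200/np.tan(np.radians(d['vfov'])/2),0,d['cx']],[0,200/np.tan(np.radians(d['vfov'])/2),d['cy']],[0,0,1]]),None)[0])
E
```

```text
[ 0.5473041  -0.17598297  0.048     ] [ 0.54720639 -0.17594695  0.04771352] [ 2.08503276 -0.86001436 11.67409829]
[[[316.31173184 226.96305915]]]
```

```bash
python3 - <<'E'
from h import *
d=load('w2');s=ctrl.observe();R=np.array(s['tool_rot'])
for v in (230,234,237,239,241,245,255,265,275):
  for u in (308,326): print(u,v,((R.T@(world(d,u,v)-s['position']))*1000).round(1))
cv2.imwrite('pics/c3.png',cv2.resize(d['frame'][190:290,260:370],None,fx=6,fy=6,interpolation=cv2.INTER_CUBIC)[:600])
E
```

```text
308 230 [-10.   -5.6  19.5]
326 230 [-10.1   6.4  19.7]
308 234 [-12.7  -5.6  19.1]
326 234 [-13.5   6.5  20.9]
308 237 [ 10.3  -3.9 -38.4]
326 237 [ 10.5   4.7 -38.8]
308 239 [ 10.5  -3.8 -41. ]
326 239 [ 10.1   4.6 -40.3]
308 241 [ 10.6  -3.7 -43.5]
326 241 [ 10.2   4.6 -42.7]
308 245 [ 10.2  -3.6 -47.1]
326 245 [ 10.4   4.4 -47.5]
308 255 [  9.9  -3.4 -56.2]
326 255 [ 10.    4.2 -56.3]
308 265 [ 10.9  -3.1 -66.6]
326 265 [ 10.6   3.9 -66.1]
308 275 [  9.1  -3.  -71. ]
326 275 [ 11.4   3.7 -74.9]
```

View pics/c3.png

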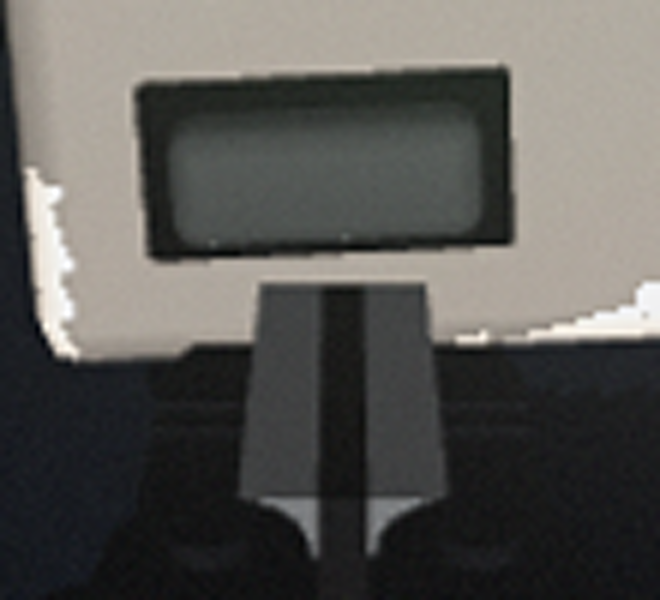

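```bash
python3 - <<'E'
from h import *
out=[]
s=ctrl.observe();R=np.array(s['tool_rot']);P=np.array(s['position'])
for n in('side','scene'):
    d=cap(n,n+'2');f=200/np.tan(np.radians(d['vfov'])/2)
    K=np.array([[f,0,d['cx']],[0,f,d['cy']],[0,0,1]])
    pts=cv2.projectPoints(np.array([P,P-.04*R[:,2]*1]),np.array(d['rvec'],float),np.array(d['tvec'],float),K,None)[0].reshape(-1,2)
    print(n,pts); u,v=pts[0].astype(int)
    c=cv2.resize(d['frame'][v-45:v+30,u-40:u+35],None,fx=5,fy=5,interpolation=cv2.INTER_CUBIC)
    for p in pts: cv2.circle(c,tuple(((p-[u-40,v-45])*5+2).astype(int)),2,(0,0,255),-1)
    out.append(c)
cv2.imwrite('pics/c4.png',np.hstack(out))
E
```

```text
side [[340.48259359 182.75865434]
 [340.90626944 172.80491402]]
scene [[346.93173314 193.18132928]
 [347.58711823 183.75237127]]
```

View pics/c4.png

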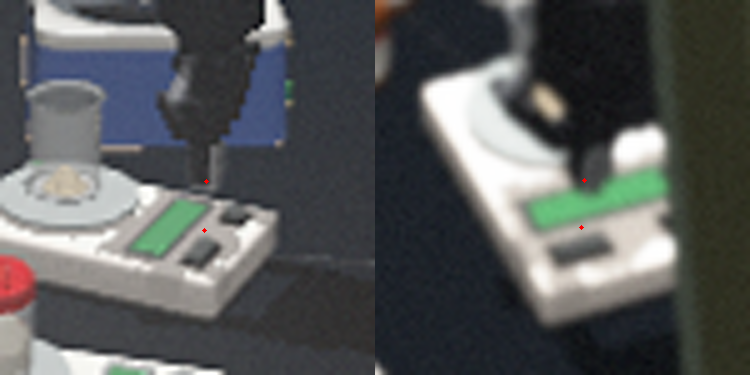

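The crops show the visible fingertips (side crop (208,188), scene crop (590,190)) about 38 mm above the reported TCP, and the wrist depth agrees. I expect contact near TCP z = 0.010, so I'll go down in small steps and watch the force.

Emit:
{"method": "play_rows", "body": {
  "steps": [
    [0.03,-0.02,0.2,0],
    [0,0,0.2,0],
    [0,0,0.2,0],
    [0,0,0.1,0],
    [0,0,0.1,0],
    [0,0,0.1,0],
    [0,0,0.1,0],
    [0,0,0,0],
    [0,0,0,0]
  ]
}}

```text
clock: 4.8
position: [0.5456, -0.1756, 0.0288]
tool_rot: [[0.944, -0.329, 0.0], [-0.329, -0.944, -0.0], [0.0, 0.0, -1.0]]
contact_force: [0.0, -0.5, -0.1]
opening: -0.004
grip_force: 0.0
```

No contact yet, as expected. One near check.

```bash
python3 - <<'E'
from h import *
s=ctrl.observe();R=np.array(s['tool_rot']);P=np.array(s['position'])
w=cap('wrist','w3'); d=cap('side','s3')
for v in (238,240): print(((R.T@(world(w,317,v)-P))*1000).round(1), world(w,309,v))
c=[cv2.resize(w['frame'][180:280,265:365],(500,500),interpolation=cv2.INTER_CUBIC),cv2.resize(d['frame'][140:215,310:355],(300,500),interpolation=cv2.INTER_CUBIC)]
cv2.imwrite('pics/c5.png',np.hstack(c))
E
```

```text
[ 10.4   0.4 -40. ] [ 0.55583674 -0.1755884   0.06715176]
[  9.8   0.4 -40.8] [ 0.55671356 -0.17601561  0.07159901]
```

View pics/c5.png

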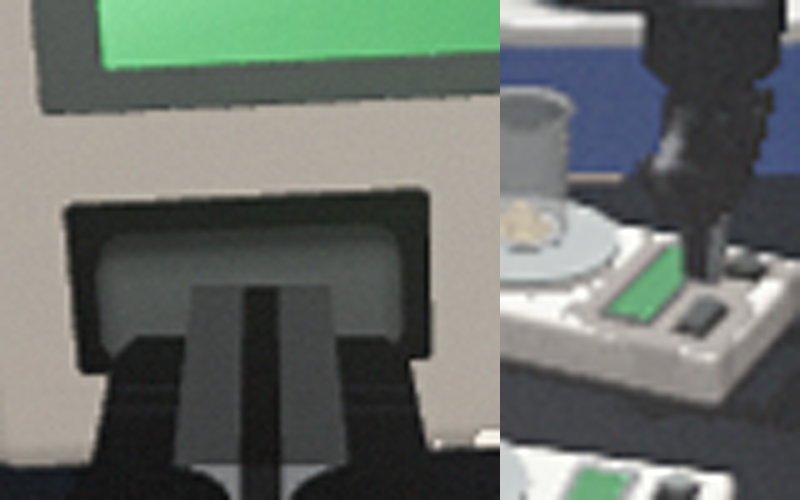

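The fingertips (wrist crop ~(262,290)) are centred over the bar key, about 18 mm above it.

Emit:
{"method": "play_rows", "body": {
  "steps": [
    [0,0,0.15,0],
    [0,0,0.15,0],
    [0,0,0.1,0],
    [0,0,0.1,0],
    [0,0,0.05,0],
    [0,0,0,0],
    [0,0,0,0]
  ]
}}

```text
clock: 5.6
position: [0.5453, -0.1755, 0.0124]
tool_rot: [[0.944, -0.329, -0.0], [-0.329, -0.944, 0.0], [-0.0, 0.0, -1.0]]
contact_force: [-1.2, -0.3, 2.2]
opening: 0.001
grip_force: 0.9
```

Emit:
{"method": "play_rows", "body": {
  "steps": [
    [0,0,0.05,0],
    [0,0,0,0],
    [0,0,0,0]
  ]
}}

```text
clock: 5.9
position: [0.5454, -0.1756, 0.0109]
tool_rot: [[0.944, -0.329, -0.0], [-0.329, -0.944, -0.0], [-0.0, 0.0, -1.0]]
contact_force: [-0.7, 0.1, 3.0]
opening: -0.003
grip_force: 1.4
```

Emit:
{"method": "play_rows", "body": {
  "steps": [
    [0,0,0.05,0],
    [0,0,0,0],
    [0,0,0,0]
  ]
}}

```text
clock: 6.2
position: [0.5455, -0.1756, 0.0094]
tool_rot: [[0.944, -0.329, 0.0], [-0.329, -0.944, -0.0], [0.0, 0.0, -1.0]]
contact_force: [-1.8, 1.1, 3.9]
opening: -0.003
grip_force: 2.1
```

Emit:
{"method": "play_rows", "body": {
  "steps": [
    [0,0,0.02,0],
    [0,0,0,0],
    [0,0,0,0],
    [0,0,0,0],
    [0,0,0,0]
  ]
}}

```text
clock: 6.7
position: [0.5455, -0.1756, 0.0088]
tool_rot: [[0.944, -0.329, 0.0], [-0.329, -0.944, -0.0], [0.0, 0.0, -1.0]]
contact_force: [-2.5, 0.5, 4.0]
opening: 0.001
grip_force: 2.3
```

Emit:
{"method": "play_rows", "body": {
  "steps": [
    [0,0,0.01,0],
    [0,0,0,0],
    [0,0,0,0],
    [0,0,0,0],
    [0,0,0,0],
    [0,0,0,0],
    [0,0,0,0],
    [0,0,0,0],
    [0,0,0,0],
    [0,0,0,0],
    [0,0,0,0],
    [0,0,0,0]
  ]
}}

```text
clock: 7.9
position: [0.5455, -0.1756, 0.0085]
tool_rot: [[0.944, -0.329, 0.0], [-0.329, -0.944, -0.0], [0.0, 0.0, -1.0]]
contact_force: [-2.4, 0.8, 5.8]
opening: -0.004
grip_force: 2.8
```

Emit:
{"method": "play_rows", "body": {
  "steps": [
    [0,0,0,0],
    [0,0,0,0],
    [0,0,0,0],
    [0,0,0,0],
    [0,0,0,0],
    [0,0,0,0],
    [0,0,0,0],
    [0,0,0,0],
    [0,0,0,0],
    [0,0,0,0],
    [0,0,0,0],
    [0,0,0,0]
  ]
}}

```text
clock: 9.1
position: [0.5455, -0.1756, 0.0085]
tool_rot: [[0.944, -0.329, 0.0], [-0.329, -0.944, -0.0], [0.0, 0.0, -1.0]]
contact_force: [-2.3, 0.3, 5.1]
opening: -0.001
grip_force: 2.8
```

Emit:
{"method": "play_rows", "body": {
  "steps": [
    [0,0,-0.1,0],
    [0,0,-0.1,0],
    [0,0,-0.2,0],
    [0,0,-0.3,0],
    [0,0,-0.5,0],
    [0,0,-0.7,0],
    [0,0,-0.7,0],
    [0,0,-0.7,0],
    [0,0,-0.4,0],
    [0,0,0,0],
    [0,0,0,0],
    [0,0,0,0]
  ]
}}

```text
clock: 10.3
position: [0.5447, -0.1753, 0.1182]
tool_rot: [[0.944, -0.329, -0.002], [-0.329, -0.944, 0.001], [-0.002, 0.0, -1.0]]
contact_force: [0.6, 0.7, 0.5]
opening: -0.001
grip_force: 0.0
```

```bash
python3 - <<'E'
from h import *
w=cap('wrist','w4');s=ctrl.observe();print(s['position'],s['contact_force'],s['clock'])
cv2.imwrite('pics/f.png',w['frame'])
E
```

```text
[ 0.54473687 -0.17532187  0.11815602] [-0.18249467 -0.44995379  0.25315251] 10.35
```

View pics/f.png

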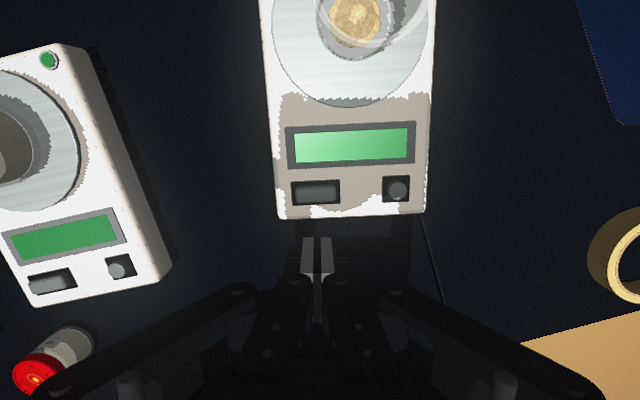

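The beaker's pan (355,20) is undisturbed, the bar key (315,192) is up, and the fingers are clear.

```bash
python3 -c "
from bench import ctrl
print(ctrl.sign_off())"
```

```text
the job is handed in; nothing more can be done
None
```

I pressed the bar key of the beaker's balance with about 5 N, held it down for over 2 s, let it come up and withdrew clear of everything; the job is handed in, but sign-off returned no verdict.

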